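# Open the combination padlock on the finishing chest and present it

## Task

Unlock the padlock on the green chest: turn its dial clockwise, feeling for the clicks, until the white pointer is at the red mark, tug the lock body back so that the shackle opens, and slip the open lock sideways off the T-headed staple through the gap beside the shackle's short leg. Then present it: carry it over the middle of the round cork mat and hold it there, still open, level with the dial up, about 15 to 25 cm above the table, and finish while still holding it in the gripper. Leave the other things where they are.

Things in the scene. Friction and masses are not known exactly. Their poses are not given: they have to be found in the camera images.
- chest: Flat green steel chest, fixed, 246 x 346 x 70 mm; origin at the centre of its underside on the table, x away from its front, z up. On its top a 3 mm steel hasp plate (surface 73 mm over the table, x -85 to 105, y -130 to 60 mm) carries the lock, the staple (x 4, y 0) and a kerb 6 mm thick, 4 mm high along the lock's +y side (x -70 to -14, y 29 to 35 mm) that keeps the lock from turning.
- staple (a point): Centre of the top of the staple's T head, 32 mm over the hasp plate; its axes are the chest's. The tongue, 8 mm (x) by 18 mm (y), stands up from the plate inside the shackle loop; the head, 12 mm (x) by 40 mm (y) by 5 mm, overhangs the shackle, its underside 27 mm over the plate.
- lock: Loose combination padlock, 0.4 to 0.65 kg, flat on the hasp plate, dial up. Origin at the centre of its blue metal body's underside; x towards the shackle, z up through the dial. At the start its axes are the chest's and the staple stands 44 mm ahead (+x). Body 66 (x) by 56 (y) by 32 mm (z): grip it across the 56 mm, fingertips above the kerb, for all but the dial. Red mark on its top at the +x end.
- shackle_bow (a point): Middle of the shackle's cross bar, on the bar's centreline: 59 mm ahead of the lock's origin when shut, 16 mm over its underside. Shackle: 8 mm round steel U, 26 mm wide inside, its inside 22 mm ahead of the body's front when shut. The long leg (-y) stays in the body; the short leg (+y) goes 3 mm into it.
- shackle_gap (a point): A point of the lock body, 44 mm ahead of its origin, 17 mm to +y, 16 mm up: the middle of the 21 mm gap that is left between the body and the short leg's tip once the shackle is fully open. With the staple's tongue level with it along x (4 mm either way is free) the open lock slides off sideways to its -y; the T head is clear of the shackle after 45 mm, then it can be lifted.
- knob_top (a point): Centre of the top face of the dial's knob, 63 mm over the lock's underside, on the dial's axis (3 mm behind the lock's origin, along -x); its x axis points along the white pointer. The black knob is a bar 42 mm long (along the pointer), 14 mm wide, 26 mm high, on a black skirt 50 mm across whose top is 37 mm over the lock's underside. A white stripe marks the bar's pointer end.
- dial (a joint): Angle of the white pointer from the red mark, rad, positive anticlockwise from above; 0 = at the mark, where the lock opens (within about 0.1). It turns from -0.6 to 2.9 and clicks into a sprung notch every 0.524 rad (30 degrees), 0 being one; passing a click takes about 0.05 N m, and a dial let go falls into the nearest notch. It starts 1 to 2.3 rad anticlockwise.
- shackle (a joint): How far the shackle is drawn out of the lock body, m: 0 shut, 0.024 fully open. It opens only with the dial at the mark; then it slides with about 2 N of friction and stays where it is left. Pull the lock body back along its -x: after 5 to 9 mm of play the shackle catches on the staple and is drawn out.
- mat: Round cork mat, fixed, 110 mm across, 4 mm thick; origin at the centre of its underside on the table. The lock is presented above its middle.
- stain_tin: Bystander: open dark steel tin, 90 mm across, 90 mm high; origin at the centre of its underside.
- screw_jar: Bystander: jar, 60 mm across, 80 mm high; origin at the centre of its underside.
- brush: Bystander: paint brush lying along its x, on the table.
- scraper: Bystander: scraper with a red handle lying along its x, on the table.
- sanding_block: Bystander: cork block 70 x 45 x 30 mm on the back left of the chest; origin at the centre of its underside.
- wax_tin: Bystander: round brass tin, 60 mm across, 30 mm high, on the front left of the chest; origin at the centre of its underside.
- spindle: Bystander: dark stained turned spindle, 360 mm long, 36 mm square at the ends, lying along its x on the table at the left.
Things that resemble listed ones, but are neither listed nor needed, are in the scene too. Leave any turquoise or yellow look-alike of the lock alone.

How it is judged:
By the outcome, as a careful person would: the job done as asked, in the order asked, and still so for the second after the job is handed in, while the arm keeps its last pose, push and grip.
It also fails if it takes over 61 s, if anything falls off the work surface, if the arm or the gripper's body presses on something with over 40 N, if the wrist force passes 120 N, or if a joint passes its speed limit or range.

## Robot

A 7-joint arm with a two-finger parallel gripper is mounted at the origin on the work surface. World frame = base frame: x ahead of the robot, y to its left, z up, the work surface at z = 0. Lengths are in m, angles in rad, forces in N, time in s.
With the tool pointing down it reaches from about 0.4 to 0.9 m from the base axis. Payload 5.6 kg.
Tool frame: the origin (TCP) lies where the fingers leave the gripper's body, on its centre line; the fingertips stand 88 mm ahead of it and the grasp point (between the pads) lies 69 mm ahead of it; z points along the fingers, y is the line along which they close (so a half turn about z gives the same grasp; the last joint's range is limited). The gripper opens to 92 mm and grips with 3 to 60 N. Pads are 20 mm wide; open, the fingers measure 128 mm over their backs; the gripper's body (75 mm by 189 mm) begins 69 mm behind the grasp point.
Start: joints at [1.253, 0.468, -0.012, 1.603, 0.006, 1.071, -0.056], TCP at [0.176, -0.626, 0.303] pointing down, gripper open.
Joint ranges: [-2.53, 2.53], [-0.31, 2.02], [-1.57, 1.55], [0.28, 2.44], [-1.29, 4.43], [0.15, 1.84], [-2.92, 2.92]. Speed limits (rad/s): [2.57, 2.57, 3.14, 3.14, 3.14, 3.14, 3.14].

## Interface

Orientations are given as a rotation vector (axis times angle).
In Python, from workcell import get_state, get_image, camera_model, job_done, spot_in gives the robot as it stands. The module is installed in compiled form; this text tells all that it offers.
- The arm moves only by the shell command python3 -m crank 'ROWS'. ROWS is JSON, a list of rows, each an object with "rot": the turn, a rotation vector about the tool's x, y, z in rad, a list of three; "linear": the shift along the tool's x, y, z in m, a list of three; "jaw": the opening, from 0 (shut) to 1 (fully open). A call has 1 to 12 rows; each row shifts and turns the commanded pose from where the row before left it, along the tool's axes as they then stand; what a row does not reach is not made up. A row lasts 1/10 s, in which the tool goes at most 50 mm and 8.59 degrees, less where a joint would pass 70% of its speed; a pose out of reach is approached as far as the arm can. A call with a gripper value outside its range is refused whole. The fingers move at their own pace and stop on an object; the grip force is fixed at half the most. Time passes only in rows, so rows that do not move let the fingers close. It gives the time, the measured TCP pose, the force, the opening and the grip force at its end, in the units of the state.
- get_state(): the state, without advancing time (a new reading comes with each control period).
- get_image(name): name is "scene" or "top"; returns (picture, depth): 384x512x3 uint8, blue, green, red; 384x512 float32, m along the optical axis (not along the pixel's ray), 0 where there is no reading.
- camera_model(name): a dict with "fx", "fy", "cx", "cy" (pixels), "distortion" ([k1, k2, p1, p2, k3] as OpenCV has them; the pictures are not rectified), "R" (3x3) and "t" (3): a world point X has camera coordinates R X + t. Camera axes: x right, y down, z forward; pixel columns grow to the right and rows downward; lengths in m; the calibration is good to about 2 mm. A picture is of the moment at which its call begins. camera_model takes no time and is no camera call.
- job_done(): hands the job in; it is judged then, once.
Trained networks look in the newest picture that a camera, given by its name, has taken for a name from the list of things; names that differ only in an ending like _2 or _b are one class to them, and where a whole thing is asked for, a point or a joint stands for the part that bears it (a point fixed in the world has none). Each returns a list of dicts, best first, with "conf" (0 to 1); they miss things now and then, are a little off and sometimes report something else, mostly with a low value. They report only what shows in the picture. A call takes as long as a camera call. They do not tell look-alikes from the thing itself.
- spot_in(query, camera): "centre" ([x, y, z] in m, in the coordinates of the camera as it stood for that picture, good to about 4 mm: the middle of the surface that is visible of it).
The state is a dict: "time": time; "q": joint angles; "qvel": joint speeds; "effort": joint torques, N m; "eef_pos": TCP position; "tcp_rot": TCP orientation; "contact_force": force on the tool from outside, world axes, zero at the start; "moment": the same for the moment, N m; "width": finger opening in m; "grip_force": force on a finger pad.
Only numpy, scipy, OpenCV 4.12 (cv2) and the standard library are available. Lean on these libraries where they do the work, as an engineer would, in place of code of your own. Each camera call takes 0.05 s, during which the arm holds its last target. There are 200 camera calls.

## Working session

There is one attempt and no reset: what is moved stays moved. The work goes in short steps, Python scripts to look and compute and a shell command to move; the robot and the scene stay as the last step left them, time stands still between calls to the robot, and variables do not carry over. Pictures are saved under pics/ and viewed, at most 10 in all, crops included, and the job is handed in when it is done.

```bash
mkdir -p pics; cat > h.py <<'E'
import numpy as np, cv2
from workcell import *
from scipy.spatial.transform import Rotation as Ro
def w(cam,p):
    m=camera_model(cam); return np.array(m["R"]).T@(np.array(p)-np.array(m["t"]))
def pix(cam,X):
    m=camera_model(cam); K=np.array([[m["fx"],0,m["cx"]],[0,m["fy"],m["cy"]],[0,0,1.]])
    return cv2.projectPoints(np.array([X],float),cv2.Rodrigues(np.array(m["R"]))[0],np.array(m["t"],float),K,np.array(m["distortion"],float))[0].ravel()
def cloud(cam,d):
    m=camera_model(cam); K=np.array([[m["fx"],0,m["cx"]],[0,m["fy"],m["cy"]],[0,0,1.]])
    v,u=np.mgrid[:384,:512]; n=cv2.undistortPoints(np.stack([u,v],-1).reshape(-1,1,2).astype(float),K,np.array(m["distortion"],float)).reshape(384,512,2)
    P=np.dstack([n*d[...,None],d]); return (P-np.array(m["t"]))@np.array(m["R"])
def st():
    s=get_state(); R=Ro.from_rotvec(s["tcp_rot"]).as_matrix()
    print("t",round(s["time"],2),"tcp",np.round(s["eef_pos"],4),"x",np.round(R[:,0],3),"y",np.round(R[:,1],3),"z",np.round(R[:,2],3),"w",round(s["width"],4),"F",np.round(s["contact_force"],1),"M",np.round(s["moment"],2),"q",np.round(s["q"],2))
    return s,R
E
python3 - <<'E'
from h import *
for c in("top","scene"):
    p,d=get_image(c); cv2.imwrite(f"pics/{c}0.png",p); np.save(f"{c}0.npy",d)
    m=camera_model(c); print(c,np.round(-np.array(m["R"]).T@np.array(m["t"]),3), m["fx"])
    for n in("lock","chest","knob_top","staple","mat","shackle_bow"):
        for r in spot_in(n,c)[:4]: 
            X=w(c,r["centre"]); print(c,n,round(r["conf"],2),np.round(X,3),np.round(pix(c,X)))
st()
E
```

```text
top [0.431 0.025 1.91 ] 471.72545651566463
top lock 0.84 [0.355 0.088 0.035] [232. 229.]
top lock 0.75 [0.573 0.072 0.107] [234. 172.]
top lock 0.72 [ 0.344 -0.072  0.033] [272. 231.]
top lock 0.62 [ 0.697 -0.366  0.014] [342. 141.]
top chest 0.83 [0.623 0.059 0.07 ] [237. 160.]
top knob_top 0.58 [0.569 0.071 0.107] [234. 174.]
top knob_top 0.58 [ 0.344 -0.061  0.036] [270. 231.]
top knob_top 0.53 [0.344 0.086 0.035] [233. 232.]
top knob_top 0.37 [0.62  0.063 0.072] [236. 161.]
top staple 0.59 [0.617 0.065 0.069] [236. 162.]
top mat 0.94 [ 0.408 -0.274  0.003] [321. 213.]
scene [ 1.269 -0.362  1.109] 446.414858315336
scene lock 0.93 [ 0.358 -0.072  0.031] [194. 181.]
scene lock 0.72 [0.588 0.064 0.106] [267. 200.]
scene chest 0.86 [0.654 0.031 0.068] [268. 229.]
scene knob_top 0.65 [0.58  0.063 0.114] [265. 197.]
scene knob_top 0.52 [ 0.358 -0.062  0.043] [196. 178.]
scene knob_top 0.47 [0.346 0.084 0.037] [235. 161.]
scene staple 0.7 [0.654 0.031 0.065] [268. 229.]
scene staple 0.31 [ 0.609 -0.512  0.002] [ 81. 311.]
scene shackle_bow 0.49 [ 0.347 -0.119  0.017] [179. 187.]
t 0.7 tcp [ 0.1763 -0.6256  0.3027] x [ 0.963  0.271 -0.   ] y [ 0.271 -0.963  0.   ] z [-0. -0. -1.] w 0.0917 F [-0.2  0.1  0.1] M [-0.01 -0.02  0.04] q [ 1.25  0.47 -0.01  1.6   0.01  1.07 -0.06]
```

```bash
python3 -c "
import cv2,numpy as np
a=cv2.imread('pics/top0.png');b=cv2.imread('pics/scene0.png')
cv2.imwrite('pics/both0.png',cv2.resize(np.vstack([a,b]),(800*512//682,600)) if 0 else a)"
```

```text
(no output)
```

View pics/top0.png

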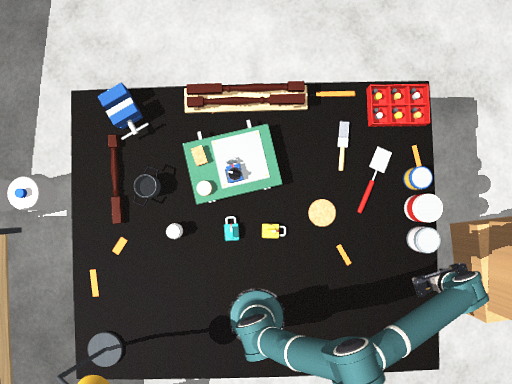

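View pics/scene0.png

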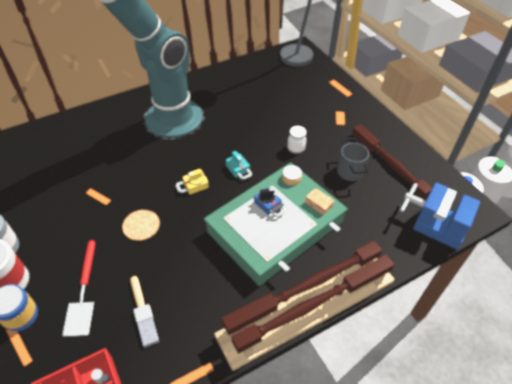

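```bash
python3 - <<'E'
from h import *
p=cv2.imread("pics/top0.png"); d=np.load("top0.npy"); P=cloud("top",d)
# chest: pts with z 0.06..0.08 near
M=((P[...,2]>.05)&(P[...,2]<.15)&(np.hypot(P[...,0]-.62,P[...,1]-.06)<.3)&(P[...,0]<.79)).astype(np.uint8)
n,L,s,_=cv2.connectedComponentsWithStats(M); k=1+np.argmax(s[1:,4]); Q=P[L==k]
Q=Q[Q[:,2]<.085]
r=cv2.minAreaRect(Q[:,:2].astype(np.float32)); print("depth rect",r,np.median(Q[:,2]))
# colour, green+white+others: use undistorted plane z=.07 projection
hsv=cv2.cvtColor(p,cv2.COLOR_BGR2HSV)
G=cv2.inRange(hsv,(60,80,60),(85,255,255)); n,L,s,_=cv2.connectedComponentsWithStats(G); k=1+np.argmax(s[1:,4])
Q2=P[(L==k)&(P[...,2]>.06)&(P[...,2]<.08)]; print("colour rect",cv2.minAreaRect(Q2[:,:2].astype(np.float32)))
W=cv2.inRange(hsv,(0,0,170),(180,60,255)); n,L,s,_=cv2.connectedComponentsWithStats(W&(255*((P[...,2]>.06)&(P[...,2]<.085)&(P[...,0]<.78)).astype(np.uint8))); k=1+np.argmax(s[1:,4])
print("plate",s[k],cv2.minAreaRect(P[L==k][:,:2].astype(np.float32)),np.median(P[L==k][:,2]))
B=(np.hypot(P[...,0]-.575,P[...,1]-.07)<.06)&(P[...,2]>.09)
for lo,hi in((.1,.115),(.115,.14)):
    b=B&(P[...,2]>lo)&(P[...,2]<hi); print(lo,b.sum(),P[b].mean(0) if b.any() else 0)
ms=cv2.imread("pics/scene0.png")
a=cv2.resize(p[140:205,205:265],None,fx=6.5,fy=6.5,interpolation=cv2.INTER_CUBIC)
b=cv2.resize(ms[175:230,235:300],None,fx=6,fy=7.7,interpolation=cv2.INTER_CUBIC)
b=cv2.resize(b,(390,422)); a=a[:422]
cv2.imwrite("pics/crop1.png",np.hstack([a,b]))
E
```

```text
depth rect ((0.6280003786087036, 0.08244690299034119), (0.28187769651412964, 0.3474229872226715), 11.558300971984863) 0.07069149704816541
colour rect ((0.61367267370224, 0.08019541203975677), (0.24697282910346985, 0.3458487093448639), 11.659130096435547)
plate [ 211  130   59   59 2052] ((0.6299735307693481, 0.04845815896987915), (0.195608988404274, 0.19398126006126404), 11.651366233825684) 0.07248903908987894
0.1 188 [0.58013147 0.07244129 0.10701086]
0.115 54 [0.57115724 0.07165864 0.12796317]
```

View pics/crop1.png

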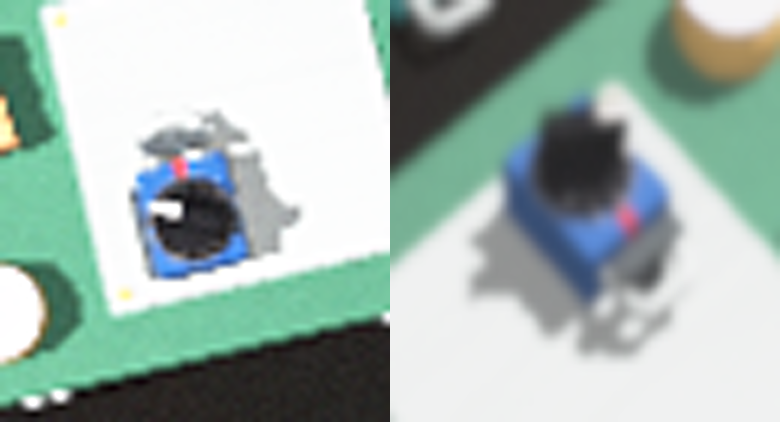

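The three candidates in the top view are the blue lock on the chest's plate (234,172), the turquoise one (232,229) and the yellow one (272,231), both on the table. Only the blue one has a blue body and sits on the hasp plate at the staple, and the crop confirms it. The crop also shows the red mark at (180,168) and the white stripe at (165,208), roughly 60° anticlockwise. The next step measures the pointer more exactly and works out the first move.

```bash
cat >> h.py <<'E'
C=np.array([.6137,.0802]); Y=.2033
def ch(x,y): return C+np.array([[np.cos(Y),-np.sin(Y)],[np.sin(Y),np.cos(Y)]])@[x,y]
def go(pos,yaw,s=None):
    s,R=st(); y0=np.arctan2(R[1,0],R[0,0]); d=np.array(pos)-s["eef_pos"]
    print(" tool delta now",np.round(R.T@d,4),"rotz",round(-(yaw-y0),3))
    Rn=np.array([[np.cos(yaw),np.sin(yaw),0],[np.sin(yaw),-np.cos(yaw),0],[0,0,-1]])
    print(" tool delta after turn",np.round(Rn.T@d,4),"tilt",np.round(Ro.from_matrix(R.T@Rn).as_rotvec(),3))
E
python3 - <<'E'
from h import *
P=cloud("top",np.load("top0.npy")); p=cv2.imread("pics/top0.png")
b=(np.hypot(P[...,0]-.5716,P[...,1]-.0715)<.03)&(P[...,2]>.125)
Q=P[b]; c=Q[:,:2].mean(0); e,v=np.linalg.eigh(np.cov((Q[:,:2]-c).T)); a=v[:,1]
print("knob",c,np.median(Q[:,2]),"angles rel",[round((np.arctan2(s*a[1],s*a[0])-Y+np.pi)%(2*np.pi)-np.pi,3) for s in(1,-1)],np.sqrt(e))
wm=b&(p.min(2)>150); print("white",wm.sum(),P[wm].mean(0)-[*c,0])
k=ch(-.043,0); print("axis",k)
go([*k,.30],Y+1.047)
E
```

```text
knob [0.57091887 0.07037322] 0.1325165380087276 angles rel [np.float64(1.054), np.float64(-2.087)] [0.00412149 0.01201742]
white 9 [0.00319551 0.01365474 0.13483679]
axis [0.57158556 0.07151819]
t 0.7 tcp [ 0.1763 -0.6256  0.3027] x [ 0.963  0.271 -0.   ] y [ 0.271 -0.963  0.   ] z [-0. -0. -1.] w 0.0917 F [-0.2  0.1  0.1] M [-0.01 -0.02  0.04] q [ 1.25  0.47 -0.01  1.6   0.01  1.07 -0.06]
 tool delta now [ 0.5695 -0.5638  0.0026] rotz -0.976
 tool delta after turn [0.7862 0.1555 0.0027] tilt [ 0.     0.    -0.976]
```

The dial is 1.05 rad anticlockwise, which is two notches.

```bash
python3 -m crank '[{"rot":[0,0,0],"linear":[0.033,-0.0327,0],"jaw":1},{"rot":[0,0,0],"linear":[0.033,-0.0327,0],"jaw":1},{"rot":[0,0,0],"linear":[0.033,-0.0327,0],"jaw":1},{"rot":[0,0,0],"linear":[0.033,-0.0327,0],"jaw":1},{"rot":[0,0,0],"linear":[0.033,-0.0327,0],"jaw":1},{"rot":[0,0,0],"linear":[0.033,-0.0327,0],"jaw":1},{"rot":[0,0,0],"linear":[0.033,-0.0327,0],"jaw":1},{"rot":[0,0,0],"linear":[0.033,-0.0327,0],"jaw":1},{"rot":[0,0,0],"linear":[0.033,-0.0327,0],"jaw":1},{"rot":[0,0,0],"linear":[0.033,-0.0327,0],"jaw":1},{"rot":[0,0,0],"linear":[0.033,-0.0327,0],"jaw":1},{"rot":[0,0,0],"linear":[0.033,-0.0327,0],"jaw":1}]'; python3 -m crank '[{"rot":[0,0,-0.14],"linear":[0,0,0],"jaw":0.6},{"rot":[0,0,-0.14],"linear":[0,0,0],"jaw":0.6},{"rot":[0,0,-0.14],"linear":[0,0,0],"jaw":0.6},{"rot":[0,0,-0.14],"linear":[0,0,0],"jaw":0.6},{"rot":[0,0,-0.14],"linear":[0,0,0],"jaw":0.6},{"rot":[0,0,-0.14],"linear":[0,0,0],"jaw":0.6},{"rot":[0,0,-0.136],"linear":[0,0,0],"jaw":0.6},{"rot":[0,0,0],"linear":[0,0,0],"jaw":0.6}]'; python3 -c "
from h import *
go([*ch(-.043,0),.25],Y+1.047)"
```

```text
time: 1.9
eef_pos: [0.4517, -0.1388, 0.3031]
tcp_rot: [3.111, 0.43, 0.001]
contact_force: [0.8, -0.6, 0.6]
width: 0.0915
grip_force: 0.0
time: 2.7
eef_pos: [0.451, -0.1406, 0.3028]
tcp_rot: [2.547, 1.839, 0.0]
contact_force: [-0.0, 0.7, 0.0]
width: 0.0551
grip_force: 0.0
t 2.7 tcp [ 0.451  -0.1406  0.3028] x [ 0.314  0.949 -0.   ] y [ 0.949 -0.314  0.   ] z [ 0. -0. -1.] w 0.0551 F [-0.   0.7  0. ] M [-0.01 -0.07 -0.  ] q [ 0.65  0.21 -0.47  2.    0.11  0.96 -0.19]
 tool delta now [0.2392 0.0477 0.0528] rotz 0.001
 tool delta after turn [0.2393 0.0476 0.0528] tilt [0.    0.    0.001]
```

```bash
python3 -m crank '[{"rot":[0,0,0],"linear":[0.04,0.008,0.002],"jaw":0.6},{"rot":[0,0,0],"linear":[0.04,0.008,0.01],"jaw":0.6},{"rot":[0,0,0],"linear":[0.04,0.008,0.01],"jaw":0.6},{"rot":[0,0,0],"linear":[0.04,0.008,0.01],"jaw":0.6},{"rot":[0,0,0],"linear":[0.04,0.008,0.01],"jaw":0.6},{"rot":[0,0,0],"linear":[0.039,0.0076,0.01],"jaw":0.6},{"rot":[0,0,0],"linear":[0,0,0],"jaw":0.6},{"rot":[0,0,0],"linear":[0,0,0],"jaw":0.6}]'; python3 - <<'E'
from h import *
go([*ch(-.043,0),.205],Y+1.047)
for c in("top","scene"):
    p,d=get_image(c); cv2.imwrite(f"pics/{c}1.png",p)
    k=np.array([*ch(-.043,0),.136]); u,v=pix(c,k).astype(int)
    globals()[c]=cv2.resize(p[v-45:v+45,u-45:u+45],(400,400),interpolation=cv2.INTER_CUBIC)
cv2.imwrite("pics/crop2.png",np.hstack([top,scene]))
E
```

```text
time: 3.5
eef_pos: [0.5712, 0.0721, 0.2501]
tcp_rot: [-2.547, -1.838, 0.002]
contact_force: [-0.3, -0.6, 0.3]
width: 0.0553
grip_force: 0.0
t 3.5 tcp [0.5712 0.0721 0.2501] x [ 0.315  0.949 -0.001] y [ 0.949 -0.315 -0.001] z [-0.001 -0.    -1.   ] w 0.0553 F [-0.3 -0.6  0.3] M [-0.06 -0.08 -0.  ] q [ 0.22  0.46 -0.51  1.81  0.28  0.94 -0.74]
 tool delta now [-0.0004  0.0006  0.0451] rotz -0.0
 tool delta after turn [-0.0005  0.0005  0.0451] tilt [-0.001  0.001 -0.   ]
```

View pics/crop2.png

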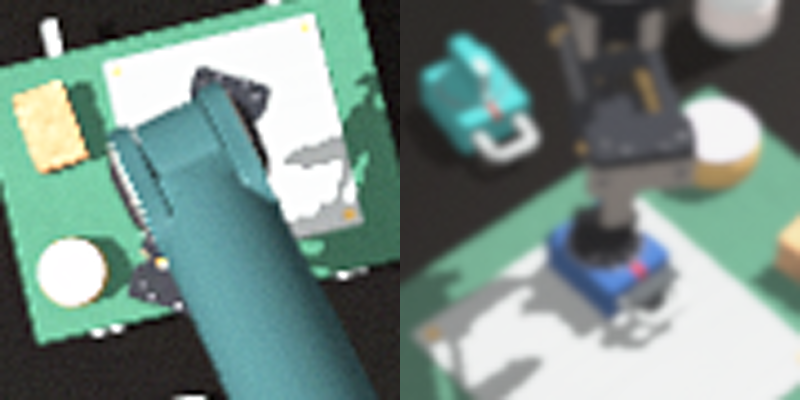

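The gripper stands above the knob: in the scene view (right half) the knob is at (605,235) and the fingers are directly over it. Descending and closing.

```bash
python3 -m crank '[{"rot":[0,0,0],"linear":[0,0.0005,0.02],"jaw":0.6},{"rot":[0,0,0],"linear":[0,0,0.015],"jaw":0.6},{"rot":[0,0,0],"linear":[0,0,0.01],"jaw":0.6},{"rot":[0,0,0],"linear":[0,0,0],"jaw":0.3},{"rot":[0,0,0],"linear":[0,0,0],"jaw":0.15},{"rot":[0,0,0],"linear":[0,0,0],"jaw":0},{"rot":[0,0,0],"linear":[0,0,0],"jaw":0},{"rot":[0,0,0],"linear":[0,0,0],"jaw":0},{"rot":[0,0,0],"linear":[0,0,0],"jaw":0}]'; python3 -c "
from h import *
go([*ch(-.043,0),.205],Y+1.047)"
```

```text
time: 4.5
eef_pos: [0.5723, 0.0712, 0.2061]
tcp_rot: [2.547, 1.839, 0.001]
contact_force: [1.6, -0.8, 0.7]
width: 0.0136
grip_force: 30.0
t 4.5 tcp [0.5723 0.0712 0.2061] x [0.315 0.949 0.   ] y [ 0.949 -0.315  0.001] z [ 0.001 -0.    -1.   ] w 0.0136 F [ 1.6 -0.8  0.7] M [-0.12 -0.13 -0.01] q [ 0.2   0.52 -0.49  1.84  0.32  0.86 -0.77]
 tool delta now [ 0.0001 -0.0007  0.0011] rotz 0.0
 tool delta after turn [ 0.0001 -0.0007  0.0011] tilt [ 0.001 -0.     0.   ]
```

Gripped, with width 13.6 mm. Now turning clockwise by about one notch and reading the moment.

```bash
python3 -m crank '[{"rot":[0,0,0.1],"linear":[0,0,0],"jaw":0},{"rot":[0,0,0.1],"linear":[0,0,0],"jaw":0},{"rot":[0,0,0.1],"linear":[0,0,0],"jaw":0},{"rot":[0,0,0.1],"linear":[0,0,0],"jaw":0}]' | tail -3; python3 -c "
from h import *
st()"; python3 -m crank '[{"rot":[0,0,0.12],"linear":[0,0,0],"jaw":0},{"rot":[0,0,0],"linear":[0,0,0],"jaw":0}]'| tail -3; python3 -c "
from h import *
s,R=st(); print(np.arctan2(R[1,0],R[0,0])-Y, s['moment'])"
```

```text
contact_force: [-1.5, -0.6, 3.0]
width: 0.0135
grip_force: 30.0
t 4.9 tcp [0.5719 0.0708 0.2061] x [ 0.663  0.749 -0.001] y [ 0.749 -0.663  0.   ] z [-0.    -0.001 -1.   ] w 0.0135 F [-1.5 -0.6  3. ] M [-0.23  0.2   0.  ] q [ 0.13  0.5  -0.4   1.84  0.25  0.84 -1.12]
contact_force: [-0.3, -1.9, 2.7]
width: 0.0135
grip_force: 30.0
t 5.1 tcp [0.572  0.071  0.2061] x [ 0.745  0.667 -0.   ] y [ 0.667 -0.745  0.001] z [ 0.    -0.001 -1.   ] w 0.0135 F [-0.3 -1.9  2.7] M [-0.4   0.15 -0.07] q [ 0.11  0.5  -0.37  1.85  0.23  0.84 -1.22]
0.5266982972156458 [-0.39667115  0.15490803 -0.07081589]
```

```bash
python3 -m crank '[{"rot":[0,0,0.1],"linear":[0,0,0],"jaw":0},{"rot":[0,0,0.1],"linear":[0,0,0],"jaw":0},{"rot":[0,0,0.1],"linear":[0,0,0],"jaw":0},{"rot":[0,0,0.1],"linear":[0,0,0],"jaw":0},{"rot":[0,0,0.127],"linear":[0,0,0],"jaw":0},{"rot":[0,0,0],"linear":[0,0,0],"jaw":0},{"rot":[0,0,0],"linear":[0,0,0],"jaw":0}]'| tail -3; python3 -c "
from h import *
s,R=st(); print(np.arctan2(R[1,0],R[0,0])-Y, s['moment'])"
```

```text
contact_force: [-1.1, -1.7, 5.4]
width: 0.014
grip_force: 30.0
t 5.8 tcp [0.572  0.0709 0.2061] x [0.978 0.206 0.   ] y [ 0.206 -0.978  0.001] z [ 0.    -0.001 -1.   ] w 0.014 F [-1.1 -1.7  5.4] M [-0.57  0.42 -0.16] q [ 0.01  0.48 -0.25  1.85  0.16  0.83 -1.68]
0.0046711017307556335 [-0.56811783  0.42040766 -0.15934937]
```

```bash
python3 -m crank '[{"rot":[0,0,0],"linear":[0,0,0],"jaw":0.3},{"rot":[0,0,0],"linear":[0,0,0],"jaw":0.6},{"rot":[0,0,0],"linear":[0,0,0],"jaw":0.8},{"rot":[0,0,0],"linear":[0,0,-0.025],"jaw":0.85},{"rot":[0,0,0],"linear":[0,0,-0.03],"jaw":0.85},{"rot":[0,0,0],"linear":[0,0,-0.03],"jaw":0.85},{"rot":[0,0,0],"linear":[-0.04,0,-0.02],"jaw":0.85},{"rot":[0,0,0],"linear":[-0.04,0,0],"jaw":0.85},{"rot":[0,0,0],"linear":[0,0,0],"jaw":0.85}]'| tail -3; python3 - <<'E'
from h import *
go([*ch(-.042,0),.21],Y)
out=[]
for c in("top","scene"):
    p,d=get_image(c); P=cloud(c,d)
    k=np.array([*ch(-.04,0),.12]); u,v=pix(c,k).astype(int)
    out.append(cv2.resize(p[v-25:v+25,u-25:u+25],(400,400),interpolation=cv2.INTER_CUBIC))
    b=(np.hypot(P[...,0]-.5716,P[...,1]-.0715)<.035)&(P[...,2]>.124)&(P[...,2]<.145); Q=P[b]
    if len(Q)>15:
        m=Q[:,:2].mean(0); e,V=np.linalg.eigh(np.cov((Q[:,:2]-m).T)); a=V[:,1]; print(c,len(Q),m,np.sqrt(e),[round((np.arctan2(s*a[1],s*a[0])-Y+np.pi)%(2*np.pi)-np.pi,3) for s in(1,-1)])
cv2.imwrite("pics/crop3.png",np.hstack(out))
E
```

```text
contact_force: [0.5, 0.2, -0.2]
width: 0.0781
grip_force: 0.0
t 6.7 tcp [0.4896 0.0543 0.3107] x [ 0.979  0.203 -0.003] y [ 0.203 -0.979  0.001] z [-0.002 -0.002 -1.   ] w 0.0781 F [ 0.5  0.2 -0.2] M [ 0.04 -0.01 -0.01] q [ 0.08  0.21 -0.29  1.95  0.07  0.99 -1.61]
 tool delta now [ 0.0851 -0.0003  0.1005] rotz 0.001
 tool delta after turn [ 0.0848 -0.0003  0.1007] tilt [0.001 0.003 0.001]
top 30 [0.57519186 0.07076338] [0.00411684 0.00934893] [np.float64(3.066), np.float64(-0.076)]
scene 76 [0.57589929 0.06864962] [0.00466713 0.01308249] [np.float64(3.056), np.float64(-0.085)]
```

View pics/crop3.png

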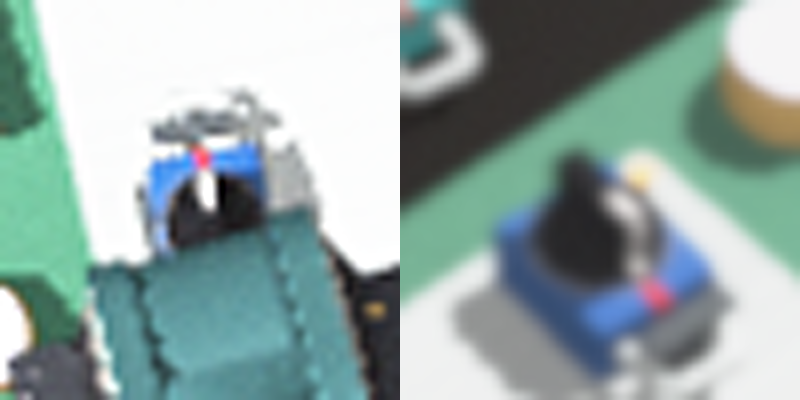

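The pointer stripe lines up with the red mark in both views: top crop, stripe (205,190) and mark (203,158); scene crop, stripe (630,225) and mark (655,293). The dial is at 0. Next is gripping the body across its 56 mm.

```bash
python3 -m crank '[{"rot":[0.001,0.003,0],"linear":[0.043,0,0],"jaw":0.85},{"rot":[0,0,0],"linear":[0.0415,0,0.02],"jaw":0.85},{"rot":[0,0,0],"linear":[0,0,0.035],"jaw":0.85},{"rot":[0,0,0],"linear":[0,0,0.035],"jaw":0.85},{"rot":[0,0,0],"linear":[0,0,0.025],"jaw":0.85},{"rot":[0,0,0],"linear":[0,0,0.01],"jaw":0.85},{"rot":[0,0,0],"linear":[0,0,0],"jaw":0.85}]'| tail -3; python3 -c "
from h import *
go([*ch(-.042,0),.171],Y)"
```

```text
contact_force: [-0.3, 0.1, -0.4]
width: 0.0781
grip_force: 0.0
t 7.5 tcp [0.5766 0.0726 0.184 ] x [0.979 0.203 0.   ] y [ 0.203 -0.979 -0.002] z [-0.     0.002 -1.   ] w 0.0781 F [-0.3  0.1 -0.4] M [ 0.03 -0.03  0.06] q [ 0.01  0.52 -0.25  1.85  0.17  0.79 -1.69]
 tool delta now [-0.0041  0.      0.013 ] rotz 0.001
 tool delta after turn [-0.0041  0.      0.013 ] tilt [-0.002 -0.     0.001]
```

```bash
python3 -m crank '[{"rot":[0,0,0],"linear":[-0.004,0,0.013],"jaw":0.85},{"rot":[0,0,0],"linear":[0,0,0],"jaw":0.7},{"rot":[0,0,0],"linear":[0,0,0],"jaw":0.62},{"rot":[0,0,0],"linear":[0,0,0],"jaw":0.5},{"rot":[0,0,0],"linear":[0,0,0],"jaw":0.4},{"rot":[0,0,0],"linear":[0,0,0],"jaw":0.3},{"rot":[0,0,0],"linear":[0,0,0],"jaw":0.3}]'| tail -3; python3 -c "
from h import *
go([*ch(-.042,0),.171],Y)"
```

```text
contact_force: [1.3, -2.5, 5.3]
width: 0.0562
grip_force: 29.6
t 8.2 tcp [0.5735 0.0712 0.1737] x [0.979 0.202 0.005] y [ 0.202 -0.979 -0.   ] z [ 0.005  0.001 -1.   ] w 0.0562 F [ 1.3 -2.5  5.3] M [-0.39 -0.06  0.02] q [ 0.01  0.53 -0.24  1.87  0.18  0.76 -1.7 ]
 tool delta now [-0.0008 -0.0007  0.0027] rotz 0.0
 tool delta after turn [-0.0008 -0.0007  0.0027] tilt [-0.    -0.005  0.   ]
```

```bash
python3 -m crank '[{"rot":[0,0,0],"linear":[-0.005,0,0],"jaw":0.3},{"rot":[0,0,0],"linear":[-0.005,0,0],"jaw":0.3},{"rot":[0,0,0],"linear":[-0.005,0,0],"jaw":0.3},{"rot":[0,0,0],"linear":[0,0,0],"jaw":0.3}]'| tail -3; python3 -c "
from h import *
go([*ch(-.042,0),.173],Y)";  python3 -m crank '[{"rot":[0,0,0],"linear":[-0.005,0,0],"jaw":0.3},{"rot":[0,0,0],"linear":[-0.005,0,0],"jaw":0.3},{"rot":[0,0,0],"linear":[0,0,0],"jaw":0.3}]'| tail -3; python3 -c "
from h import *
go([*ch(-.042,0),.173],Y)"
```

```text
contact_force: [4.8, -0.4, 1.6]
width: 0.0562
grip_force: 29.6
t 8.6 tcp [0.5593 0.0689 0.1737] x [0.979 0.202 0.008] y [ 0.202 -0.979 -0.001] z [ 0.007  0.003 -1.   ] w 0.0562 F [ 4.8 -0.4  1.6] M [-0.02 -0.93  0.04] q [ 0.01  0.51 -0.25  1.91  0.17  0.74 -1.7 ]
 tool delta now [ 0.0135 -0.0001  0.0008] rotz 0.0
 tool delta after turn [ 0.0135 -0.0001  0.0007] tilt [-0.001 -0.008  0.   ]
contact_force: [3.4, 1.2, 2.5]
width: 0.0564
grip_force: 29.6
t 8.9 tcp [0.5496 0.0672 0.1736] x [0.979 0.203 0.008] y [ 0.203 -0.979 -0.002] z [ 0.007  0.003 -1.   ] w 0.0564 F [3.4 1.2 2.5] M [ 0.13 -1.06 -0.05] q [ 0.02  0.49 -0.25  1.93  0.17  0.73 -1.7 ]
 tool delta now [0.0234 0.0002 0.0008] rotz 0.001
 tool delta after turn [0.0234 0.0002 0.0006] tilt [-0.002 -0.008  0.001]
```

The force is low, so the shackle is drawing out. Pulling further to the stop.

```bash
python3 -m crank '[{"rot":[0,0,0],"linear":[-0.004,0,0],"jaw":0.3},{"rot":[0,0,0],"linear":[0,0,0],"jaw":0.3}]'| tail -3; python3 -m crank '[{"rot":[0,0,0],"linear":[-0.003,0,0],"jaw":0.3},{"rot":[0,0,0],"linear":[0,0,0],"jaw":0.3}]'| tail -3;python3 -c "
from h import *
go([*ch(-.042,0),.173],Y)"
```

```text
contact_force: [5.0, 0.5, 2.8]
width: 0.056
grip_force: 29.6
contact_force: [6.5, 1.7, 1.7]
width: 0.0562
grip_force: 29.6
t 9.3 tcp [0.5434 0.0662 0.1737] x [0.979 0.203 0.009] y [ 0.203 -0.979 -0.002] z [ 0.009  0.004 -1.   ] w 0.0562 F [6.5 1.7 1.7] M [ 0.3  -1.44  0.05] q [ 0.02  0.48 -0.25  1.95  0.17  0.72 -1.7 ]
 tool delta now [0.0297 0.0005 0.0009] rotz 0.001
 tool delta after turn [0.0297 0.0005 0.0007] tilt [-0.002 -0.009  0.001]
```

```bash
python3 -m crank '[{"rot":[0,0,0],"linear":[-0.002,0,0],"jaw":0.3},{"rot":[0,0,0],"linear":[0,0,0],"jaw":0.3}]'| sed -n '2p;4p'; python3 -m crank '[{"rot":[0,0,0],"linear":[-0.002,0,0],"jaw":0.3},{"rot":[0,0,0],"linear":[0,0,0],"jaw":0.3}]'| sed -n '2p;4p';python3 -c "
from h import *
go([*ch(-.042,0),.173],Y)"
```

```text
eef_pos: [0.5428, 0.066, 0.1737]
contact_force: [11.1, 3.1, -3.9]
eef_pos: [0.5424, 0.0659, 0.1739]
contact_force: [15.7, 2.6, -7.7]
t 9.7 tcp [0.5424 0.0659 0.1739] x [0.979 0.203 0.017] y [ 0.203 -0.979 -0.002] z [ 0.016  0.006 -1.   ] w 0.0559 F [15.7  2.6 -7.7] M [ 0.65 -3.44  0.04] q [ 0.02  0.48 -0.25  1.95  0.17  0.71 -1.7 ]
 tool delta now [0.0307 0.0005 0.0015] rotz 0.001
 tool delta after turn [0.0307 0.0004 0.0009] tilt [-0.002 -0.017  0.001]
```

The stop was reached after 31.8 mm, i.e. about 7.5 mm of play plus 24 mm, so the shackle is fully open. Now forward again until the gap is level with the tongue, with a slight lift.

```bash
python3 -m crank '[{"rot":[0,0,0],"linear":[0.008,0,0],"jaw":0.3},{"rot":[0,0,0],"linear":[0.008,0,-0.001],"jaw":0.3},{"rot":[0,0,0],"linear":[0.008,0,-0.001],"jaw":0.3},{"rot":[0,-0.004,0],"linear":[0.006,0,0],"jaw":0.3},{"rot":[0,0,0],"linear":[0,0,0],"jaw":0.3},{"rot":[0,0,0],"linear":[0,0,0],"jaw":0.3}]'| sed -n '2p;4p'; python3 -c "
from h import *
d=.031*np.array([np.cos(Y),np.sin(Y)]); go([.5424+d[0],.0659+d[1],.175],Y)"
```

```text
eef_pos: [0.5653, 0.0699, 0.1739]
contact_force: [-4.8, -2.6, 1.1]
t 10.3 tcp [0.5653 0.0699 0.1739] x [ 0.979  0.202 -0.005] y [ 0.202 -0.979 -0.001] z [-0.005 -0.    -1.   ] w 0.0563 F [-4.8 -2.6  1.1] M [-0.52  0.91  0.09] q [ 0.01  0.52 -0.24  1.88  0.17  0.77 -1.7 ]
 tool delta now [ 0.0077 -0.0007 -0.0012] rotz 0.0
 tool delta after turn [ 0.0077 -0.0007 -0.0011] tilt [-0.001  0.005  0.   ]
```

```bash
python3 -m crank '[{"rot":[0,0.003,0],"linear":[0,-0.0005,-0.0025],"jaw":0.3},{"rot":[0,0,0],"linear":[0.004,0,0],"jaw":0.3},{"rot":[0,0,0],"linear":[0.0035,0,0],"jaw":0.3},{"rot":[0,0,0],"linear":[0,0,0],"jaw":0.3},{"rot":[0,0,0],"linear":[0,0,0],"jaw":0.3}]'| sed -n '2p;4p'; python3 - <<'E'
from h import *
d=.031*np.array([np.cos(Y),np.sin(Y)]); go([.5424+d[0],.0659+d[1],.1755],Y)
out=[]
for c in("top","scene"):
    p,d=get_image(c); u,v=pix(c,[*ch(.0,0),.10]).astype(int)
    out.append(cv2.resize(p[v-25:v+25,u-25:u+25],(400,400),interpolation=cv2.INTER_CUBIC))
cv2.imwrite("pics/crop4.png",np.hstack(out))
E
```

```text
eef_pos: [0.5747, 0.072, 0.1771]
contact_force: [1.2, -2.8, -6.5]
t 10.8 tcp [0.5747 0.072  0.1771] x [0.979 0.202 0.003] y [ 0.202 -0.979 -0.001] z [ 0.003  0.001 -1.   ] w 0.0559 F [ 1.2 -2.8 -6.5] M [-0.9  -0.25  0.12] q [ 0.01  0.52 -0.24  1.86  0.17  0.77 -1.7 ]
 tool delta now [-0.0019 -0.0006  0.0016] rotz 0.0
 tool delta after turn [-0.0019 -0.0006  0.0016] tilt [-0.001 -0.003  0.   ]
```

View pics/crop4.png

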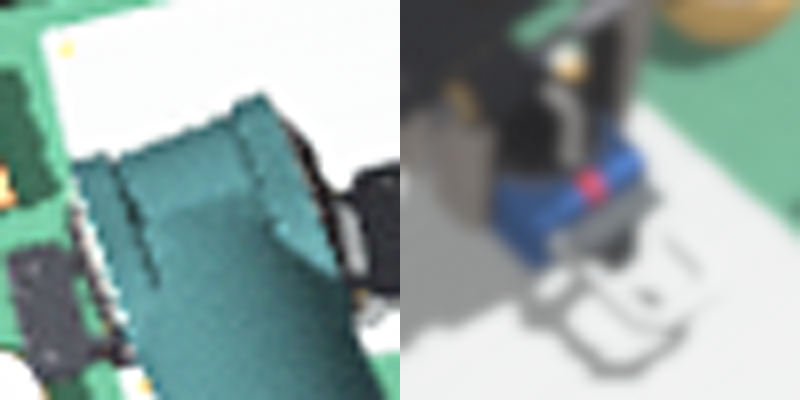

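The scene crop shows the shackle drawn well out: bow at (615,350), staple head at (615,235), and the gap beside the head clear. Going back 2 mm, then sliding sideways to the lock's -y (tool +y).

```bash
python3 -m crank '[{"rot":[0,0,0],"linear":[-0.002,0.002,0.001],"jaw":0.3},{"rot":[0,0,0],"linear":[0,0.006,0],"jaw":0.3},{"rot":[0,0,0],"linear":[0,0.008,0],"jaw":0.3},{"rot":[0,0,0],"linear":[0,0,0],"jaw":0.3}]'| sed -n '2p;4p'; python3 -c "
from h import *
d=.031*np.array([np.cos(Y),np.sin(Y)])+.055*np.array([np.sin(Y),-np.cos(Y)]); go([.5424+d[0],.0659+d[1],.176],Y)"
```

```text
eef_pos: [0.5754, 0.0541, 0.1759]
contact_force: [0.1, 1.3, -6.4]
t 11.3 tcp [0.5754 0.0541 0.1759] x [0.98  0.2   0.001] y [ 0.2  -0.98  0.  ] z [ 0.001  0.    -1.   ] w 0.0561 F [ 0.1  1.3 -6.4] M [-0.1   0.02  0.02] q [ 0.04  0.52 -0.24  1.87  0.17  0.77 -1.67]
 tool delta now [ 0.0012  0.0368 -0.0001] rotz -0.002
 tool delta after turn [ 0.0011  0.0368 -0.0001] tilt [ 0.    -0.001 -0.002]
```

```bash
python3 -m crank '[{"rot":[0,0,-0.002],"linear":[0.001,0.008,0],"jaw":0.3},{"rot":[0,0,0],"linear":[0,0.01,0],"jaw":0.3},{"rot":[0,0,0],"linear":[0,0.01,0],"jaw":0.3},{"rot":[0,0,0],"linear":[0,0.01,0],"jaw":0.3},{"rot":[0,0,0],"linear":[0,0.003,0],"jaw":0.3},{"rot":[0,0,0],"linear":[0,0,0],"jaw":0.3}]'| sed -n '2p;4p'; python3 -c "
from h import *
d=.031*np.array([np.cos(Y),np.sin(Y)])+.058*np.array([np.sin(Y),-np.cos(Y)]); go([.5424+d[0],.0659+d[1],.176],Y)"
```

```text
eef_pos: [0.5848, 0.0153, 0.1761]
contact_force: [0.1, 0.2, -4.8]
t 11.9 tcp [0.5848 0.0153 0.1761] x [0.979 0.203 0.002] y [ 0.203 -0.979 -0.001] z [ 0.002  0.001 -1.   ] w 0.056 F [ 0.1  0.2 -4.8] M [ 0.05  0.1  -0.01] q [ 0.1   0.53 -0.24  1.85  0.17  0.78 -1.59]
 tool delta now [-0.0003 -0.0001  0.0001] rotz 0.001
 tool delta after turn [-0.0003 -0.0001  0.0001] tilt [-0.001 -0.002  0.001]
```

```bash
python3 -m crank '[{"rot":[0,0,0],"linear":[0,0,-0.01],"jaw":0.3},{"rot":[0,0,0],"linear":[0,0,-0.02],"jaw":0.3},{"rot":[0,0,0],"linear":[0,0,-0.02],"jaw":0.3},{"rot":[0,0,0],"linear":[0,0,-0.02],"jaw":0.3},{"rot":[0,0,0],"linear":[0,0,-0.02],"jaw":0.3},{"rot":[0,0,0],"linear":[0,0,-0.02],"jaw":0.3},{"rot":[0,0,0],"linear":[0,0,-0.012],"jaw":0.3},{"rot":[0,0,0],"linear":[0,0,0],"jaw":0.3}]'| sed -n '2p;4p'; python3 - <<'E'
from h import *
p=cv2.imread("pics/top0.png"); P=cloud("top",np.load("top0.npy")); h=cv2.cvtColor(p,cv2.COLOR_BGR2HSV)
M=((h[...,0]>8)&(h[...,0]<30)&(h[...,1]>50)&(h[...,2]>120)&(np.hypot(P[...,0]-.408,P[...,1]+.274)<.08)); Q=P[M]
(c,r)=cv2.minEnclosingCircle(Q[:,:2].astype(np.float32)); print(len(Q),Q.mean(0),c,r)
go([Q[:,0].mean()-.001,Q[:,1].mean(),.30],Y)
E
```

```text
eef_pos: [0.5853, 0.0169, 0.3005]
contact_force: [0.6, 0.6, -5.1]
591 [ 0.40991264 -0.27470581  0.00310622] (0.409080445766449, -0.27568480372428894) 0.05761298909783363
t 12.7 tcp [0.5853 0.0169 0.3005] x [0.979 0.205 0.006] y [ 0.205 -0.979 -0.   ] z [ 0.006  0.002 -1.   ] w 0.056 F [ 0.6  0.6 -5.1] M [-0.    0.03 -0.02] q [ 0.13  0.38 -0.27  1.76  0.11  1.01 -1.55]
 tool delta now [-0.2325  0.2492 -0.001 ] rotz 0.003
 tool delta after turn [-0.2316  0.25    0.0005] tilt [-0.    -0.006  0.003]
```

```bash
python3 -m crank '[{"rot":[0,-0.005,0.002],"linear":[-0.01,0.011,0],"jaw":0.3},{"rot":[0,0,0],"linear":[-0.02,0.0215,0],"jaw":0.3},{"rot":[0,0,0],"linear":[-0.024,0.026,0],"jaw":0.3},{"rot":[0,0,0],"linear":[-0.024,0.026,0],"jaw":0.3},{"rot":[0,0,0],"linear":[-0.024,0.026,0],"jaw":0.3},{"rot":[0,0,0],"linear":[-0.024,0.026,0],"jaw":0.3},{"rot":[0,0,0],"linear":[-0.024,0.026,0],"jaw":0.3},{"rot":[0,0,0],"linear":[-0.024,0.026,0],"jaw":0.3},{"rot":[0,0,0],"linear":[-0.024,0.026,0],"jaw":0.3},{"rot":[0,0,0],"linear":[-0.02,0.021,0],"jaw":0.3},{"rot":[0,0,0],"linear":[-0.01,0.011,0],"jaw":0.3},{"rot":[0,0,0],"linear":[0,0,0],"jaw":0.3}]'| sed -n '2p;4p'; python3 -c "
from h import *
go([.408,-.275,.30],Y)"
```

```text
eef_pos: [0.4082, -0.2739, 0.2974]
contact_force: [-0.1, -0.2, -6.0]
t 13.9 tcp [ 0.4082 -0.2739  0.2974] x [ 0.98   0.197 -0.006] y [ 0.197 -0.98  -0.002] z [-0.006  0.001 -1.   ] w 0.0564 F [-0.1 -0.2 -6. ] M [-0.01 -0.   -0.05] q [ 0.62  0.22 -0.11  1.98  0.03  0.95 -0.88]
 tool delta now [-0.0004  0.0011 -0.0026] rotz -0.005
 tool delta after turn [-0.0004  0.0011 -0.0026] tilt [-0.002  0.006 -0.005]
```

```bash
python3 -m crank '[{"rot":[0,0.004,0],"linear":[0,0,-0.002],"jaw":0.3},{"rot":[0,0,0],"linear":[0,0,0],"jaw":0.3},{"rot":[0,0,0],"linear":[0,0,0],"jaw":0.3},{"rot":[0,0,0],"linear":[0,0,0],"jaw":0.3},{"rot":[0,0,0],"linear":[0,0,0],"jaw":0.3}]'| sed -n '2p;4p'; python3 - <<'E'
from h import *
st(); out=[]
for c in("top","scene"):
    p,d=get_image(c); u,v=pix(c,[.41,-.275,.22]).astype(int)
    out.append(cv2.resize(p[v-40:v+40,u-40:u+40],(400,400),interpolation=cv2.INTER_CUBIC))
    for r in spot_in("lock",c)[:4]: print(c,round(r["conf"],2),np.round(w(c,r["centre"]),3))
cv2.imwrite("pics/crop5.png",np.hstack(out))
E
```

```text
eef_pos: [0.4114, -0.2709, 0.3006]
contact_force: [0.5, -1.7, -6.2]
t 14.4 tcp [ 0.4114 -0.2709  0.3006] x [0.979 0.203 0.001] y [ 0.203 -0.979 -0.001] z [ 0.001  0.001 -1.   ] w 0.0562 F [ 0.5 -1.7 -6.2] M [-0.02  0.02 -0.03] q [ 0.62  0.21 -0.12  1.98  0.03  0.96 -0.88]
top 0.49 [ 0.347 -0.071  0.034]
top 0.48 [0.353 0.088 0.032]
top 0.46 [ 0.465 -0.258  0.218]
scene 0.76 [ 0.359 -0.071  0.028]
scene 0.61 [0.362 0.082 0.029]
scene 0.58 [ 0.437 -0.27   0.232]
```

View pics/crop5.png

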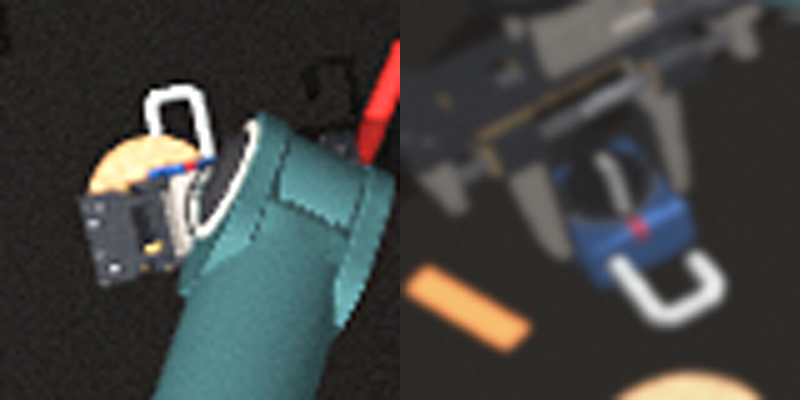

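The lock hangs open: in the scene crop the shackle at (665,290) is drawn out, with the short-leg gap at (700,250), and the pointer is at the red mark (637,228). It is level and over the mat. A last small centring move remains.

```bash
python3 -m crank '[{"rot":[0,0,0],"linear":[-0.003,0.003,0],"jaw":0.3},{"rot":[0,0,0],"linear":[0,0,0],"jaw":0.3},{"rot":[0,0,0],"linear":[0,0,0],"jaw":0.3},{"rot":[0,0,0],"linear":[0,0,0],"jaw":0.3},{"rot":[0,0,0],"linear":[0,0,0],"jaw":0.3},{"rot":[0,0,0],"linear":[0,0,0],"jaw":0.3}]'; python3 -c "
from h import *
s,R=st()
if np.hypot(s['eef_pos'][0]-.409,s['eef_pos'][1]+.275)<.006: print(job_done())"
```

```text
time: 15.2
eef_pos: [0.4089, -0.2749, 0.3006]
tcp_rot: [-3.124, -0.32, -0.001]
contact_force: [-0.1, -0.5, -5.6]
width: 0.0563
grip_force: 29.6
t 15.2 tcp [ 0.4089 -0.2749  0.3006] x [0.979 0.203 0.001] y [ 0.203 -0.979 -0.001] z [ 0.001  0.001 -1.   ] w 0.0563 F [-0.1 -0.5 -5.6] M [0.   0.09 0.06] q [ 0.63  0.21 -0.11  1.98  0.03  0.96 -0.87]
the job is handed in; nothing more can be done
None
```

The padlock is unlocked, off the staple, and held open, level and dial up about 20 cm above the middle of the cork mat; I handed the job in at 15.2 s.

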